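Close a clip-lid food box and tuck its locking tab under the rim

ROBOT

A 6-joint arm with a two-finger parallel gripper is mounted at the origin on a cart in front of the work surface, level with it; the furniture and walls round the work are solid. World frame = base frame: x ahead of the robot, y to its left, z up, the work surface at z = 0. Lengths are in m, angles in rad, forces in N, time in s.
With the tool pointing down it reaches from about 0.275 to 0.875 m from the base axis. Payload 12.5 kg.
Tool frame: the origin (TCP) lies at the very end of the fingers, on their centre line; the grasp point (between the pads) lies r.hold_point_z behind it (r.hold_point_z is the distance from the TCP to the grasp point, in m); x points along the fingers, y is the direction in which the jaws open and shut, and the axes are right-handed (so a half turn about x gives the same grasp; the last joint's range is limited). The gripper opens to 85 mm and grips with 20 to 120 N. Pads are 22 mm wide; open, the fingers measure 114 mm over their backs; the gripper's body (76 mm by 85 mm) begins 54 mm behind the grasp point. The pads swing forward as they close: fully open they stand 13 mm farther back than shut.
Start: joints at [1.077, 0.351, 1.652, -0, 1.139, -0.085], TCP at [0.219, 0.505, 0.231] pointing down, gripper open.
Joint ranges: [-2.75, 2.75], [-0.79, 2.1], [0.01, 2.65], [-1.57, 4.71], [0.07, 3.14], [-2.87, 2.87]. Speed limits (rad/s): [2.22, 2.22, 2.79, 3.14, 3.14, 3.14].

INTERFACE

Orientations are given as a rotation vector (axis times angle).
In Python, from plant import r gives the robot as it stands.
- The arm moves only by the tool drive_tool, never from a script. Its argument "plan" is a list of rows, each a list of 2 entries, a list of its own where there are three numbers: the shift along the tool's x, y, z in mm, then the turn, a rotation vector about the tool's x, y, z in degrees. In form: [[[tx, ty, tz], [ax, ay, az]], ...]. A call has 1 to 10 rows; each row shifts and turns the commanded pose from where the row before left it, along the tool's axes as they then stand; what a row does not reach is not made up. A row lasts 1/12 s, in which the tool goes at most 41.7 mm and 7.16 degrees, less where a joint would pass 70% of its speed; a pose out of reach is approached as far as the arm can. A call is refused whole if a number of a shift passes 41.7 or a number of a turn 7.16, either way. A call with a gripper value outside its range is refused whole. "gripper" is the opening, from 0 (shut) to 1 (fully open), set as the call begins (left out, the last holds). The fingers move at their own pace and stop on an object; "newtons" is the grip in N (left out, the last holds). Time passes only in rows, so rows that do not move let the fingers close. It gives the time, the measured TCP pose, the force and the opening at its end, in the units of the state.
- r.state(): the state, without advancing time (a new reading comes with each control period).
- r.read_camera(name): name is "scene" or "top"; returns a dict with "color" (384x512x3 uint8, blue, green, red), "fx", "fy", "cx", "cy" (pixels), "cam_to_world" (4x4, takes a point from camera to world coordinates). Camera axes: x right, y down, z forward; pixel columns grow to the right and rows downward; lengths in m; the calibration is good to about 2 mm. A picture is of the moment at which its call begins. There is no depth.
- r.job_done(): hands the job in, once; it reports no verdict.
The state is a dict: "t": time; "joints": joint angles; "qd": joint speeds; "joint_torque": joint torques, N m; "eef_pos": TCP position; "tcp_rot": TCP orientation; "contact_force": force on the tool from outside, world axes, zero at the start; "wrist_torque": the same for the moment, N m; "width": opening from 0.0 (shut) to 1.0 (fully open).
Only numpy, scipy, OpenCV 4.12 (cv2) and the standard library are available. Lean on these libraries where they do the work, as an engineer would, in place of code of your own. Each camera call takes 0.05 s, during which the arm holds its last target.

TASK

Close this packed food box for delivery with the fingertips only: push the lid over until it lies fully shut on the rim, fold the locking tab at its front edge down, and push the tab in until its hook has snapped under the rim's turned-down lip. Push from the outside and do not pinch or lift anything; leave the box upright about where it stands, with the dip tubs in it, and do not disturb the things around it.

Things in the scene. Friction and masses are not known exactly. Their poses are not given: they have to be found in the camera images.
- food_box: stainless open box, 112 (x) x 168 (y) x 58 mm high, loose, 1.1 to 1.5 kg packed; a level push over about 6 N slides it. Origin: centre of its underside; +x points from the front (tab side) to the back (lid hinge), z up. A rim flange 4 mm thick (box z 54 to 58) sticks out 12 mm at the front, 9 mm elsewhere. Two dip tubs stand inside
- lip (a point): middle of the lower edge of the lip: the front flange ends in a turned-down lip 3 mm thick and 100 mm wide, at box x -65.5 to -68.5 mm, reaching from the rim down to box z 51.5 mm. Axes as the box
- lid (a joint): angle of the lid about its hinge: 0 = shut on its seal, pi/2 = upright; starts 0.75 to 1.2; stiff hinge, the lid stays where it is left (about 1 N at its front edge moves it). Shut, its underside is at box z 62 mm, on a soft rubber seal on the rim that lets the front edge be pressed about 2 mm further (angle about -0.015) by 2 to 5 N
- lid_hinge (a point): middle of the lid's hinge axis, which runs along box y at box x +67 mm, z 62 mm. Frame turns with the lid: lid shut, axes as the box. The lid is a grey plastic plate, 133 mm from hinge to front edge, 178 mm wide, 4 mm thick, with a flat raised panel to 7 mm above its underside that ends 18 mm short of the front edge
- lid_front (a point): point on the lid's outer (top) face, on its middle line, 120 mm from the lid hinge and 14.5 mm from the tab's pin; x axis along the lid towards its hinge, z axis out of the outer face
- tab (a joint): angle of the locking tab about its pin: 0 = at right angles to the lid, hanging straight down when the lid is shut; pi/2 = straight out in the lid's plane; larger = folded up over the lid, to 2.5. Starts 1.2 to 2.1; stays where it is left (about 1 N at its edge moves it)
- tab_pin (a point): middle of the tab's pin, along box y at the lid's front edge, 134.5 mm from the lid hinge and 4 mm above the lid's underside: box x -67.5 mm, z 66 mm when shut. Frame turns with the tab: hanging down, axes as the box
- tab_edge (a point): middle of the tab's free edge, 38 mm from its pin. The tab is a grey plate 68 mm wide and about 3 mm thick; hanging down, its outer face is 5.5 mm in front of the pin and the last 7 mm flare outwards
- hook (a point): centre of the tab's hook, a round bar of 5 mm diameter and 62 mm long on the tab's inner face, 15 mm below its pin. Lid shut, it meets the lip at a tab angle of about 0.45; a level push of about 2 N near the tab's edge snaps it past (done by 0.1). Tucked, it lies behind the lip at box x -62.5, z about 51 mm, tab angle about 0. If the lid is not fully shut it butts on the rim
- lid_under: the inner side of the lid, a grey sheet 126 x 172 mm, not to be pressed by the fingers; origin on the lid hinge
- tab_rib: inner face of the tab with the hook, not to be pressed by the fingers; origin on the tab's pin
- dip_a: lidded dip tub inside the box, 66 x 73 x 37 mm, origin at its underside; stays inside
- dip_b: second lidded dip tub inside the box, same size; stays inside
- dip_c: bystander: lidded dip tub, 66 x 73 x 37 mm, left of the box; origin at its underside
- dredger: bystander: metal salt dredger, 68 mm diameter, 115 mm high, left of the box; origin at its underside
- vinegar: bystander: brown vinegar bottle, 56 mm diameter, 194 mm high, right of the box; origin at its underside
- pad: bystander: order pad lying flat, 116 x 74 x 9 mm, right of the box; origin at its underside
Things that resemble listed ones, but are neither listed nor needed, are in the scene too. There is more than one size of the food_box; the job needs the larger.

How it is judged:
On the way, in this order (a step that is already met when the one before it is completed fails the run):
1. the lid lies shut on the rim while the tab is not yet tucked (value of joint lid below 0.025 rad and value of joint tab above 0.3 rad), for 0.1 s.
2. the tab's hook is under the lip and the lid is shut (value of joint lid below 0.015 rad and value of joint tab below 0.13 rad and x of hook in the frame of food_box above -0.065 m and z of hook in the frame of food_box below 0.0535 m), for 0.2 s.
At the end, for the whole second after the job is handed in: The lid is shut (angle under 0.015 rad), the tab hangs within 0.13 rad of straight down with its hook behind and under the rim's lip (hook centre at box x over -65 mm and z under 53.5 mm), the box stands flat within 60 mm of where it started and at rest, and both dip tubs stand on its floor (all of step 2 and height (world z) of food_box below 0.004 m and angle between food_box's own z axis and vertical below 0.05 rad and distance of food_box from where it was at the start of the episode below 0.06 m and linear speed of food_box below 0.01 m/s and z of each of dip_a, dip_b in the frame of food_box below 0.012 m); the robot touches nothing.
It fails at once if the box is lifted or tipped (height (world z) of food_box above 0.012 m or angle between food_box's own z axis and vertical above 0.15 rad).
It fails at once if the box is pushed more than 80 mm away (distance of food_box from where it was at the start of the episode above 0.08 m).
It fails at once if the lid or the tab is pinched or pulled: fingers press on its inner side (contact force between the fingers and lid_under above 2 N or contact force between the fingers and tab_rib above 2 N).
It fails at once if a dip tub in the box is lifted (z of any of dip_a, dip_b in the frame of food_box above 0.02 m).
It fails at once if a bystander is moved more than 25 mm (distance of any of dip_c, dredger, vinegar, pad from where it was at the start of the episode above 0.025 m).
It also fails if it takes over 45 s, if anything falls off the work surface, if the arm or the gripper's body presses on something with over 40 N, if the wrist force passes 120 N, or if a joint passes its speed limit or range.

## Working session

There is one attempt and no reset: what is moved stays moved. The work goes in short steps, Python scripts to look and compute and a tool call to move; the robot and the scene stay as the last step left them, time stands still between calls to the robot, and variables do not carry over. Pictures are saved under pics/ and viewed, and the job is handed in when it is done.

Besides the shell and the picture viewer there is one more tool, called after ">>>" by a JSON object that holds its "name" and its "arguments". drive_tool: Moves the arm, as the interface text tells. Its arguments: {"type":"object","properties":{"plan":{"type":"array","items":{"type":"array"}},"gripper":{"type":"number"},"newtons":{"type":"number"}},"required":["plan"]}

```bash
ls; mkdir -p pics
python3 - <<'E'
from plant import r
import cv2,numpy as np
print(r.state(), r.hold_point_z)
for n in("scene","top"):
    c=r.read_camera(n); cv2.imwrite(f"pics/{n}0.png",c["color"]); print(n,c["fx"],c["fy"],c["cx"],c["cy"]);print(np.round(c["cam_to_world"],4).tolist())
E
```

```text
pics
{'t': 0.0, 'joints': array([ 1.07739473e+00,  3.51245578e-01,  1.65242123e+00, -4.43267706e-05,
        1.13911249e+00, -8.45925244e-02]), 'qd': array([-0.00111398,  0.00068022, -0.00042351, -0.00070803, -0.00047736,
        0.00149934]), 'joint_torque': array([ 2.09204838e-03, -5.06092072e+01, -2.91412121e+01, -1.19702895e-05,
        4.33537964e-03, -1.91249103e-05]), 'eef_pos': array([0.21845818, 0.50438971, 0.2307544 ]), 'tcp_rot': array([ 0.31976407,  1.54720768, -0.32157918]), 'contact_force': array([-0.76533509, -0.17032291,  0.07632689]), 'wrist_torque': array([-0.00329944, -0.04070552, -0.02370639]), 'width': 1.000159782387047} 0.0187
scene 423.51899689101697 423.51899689101697 256.24897672669465 190.79066516162604
[[0.5107, -0.6397, 0.5744, -0.2487], [-0.8595, -0.395, 0.3243, -0.5831], [0.0194, -0.6594, -0.7515, 1.0812], [0.0, 0.0, 0.0, 1.0]]
top 385.1273270616935 385.1273270616935 255.89721616007495 189.38901456963367
[[-0.0025, -0.9821, 0.1885, 0.341], [-1.0, 0.002, -0.0025, -0.1678], [0.0021, -0.1885, -0.9821, 1.137], [0.0, 0.0, 0.0, 1.0]]
```

View pics/scene0.png

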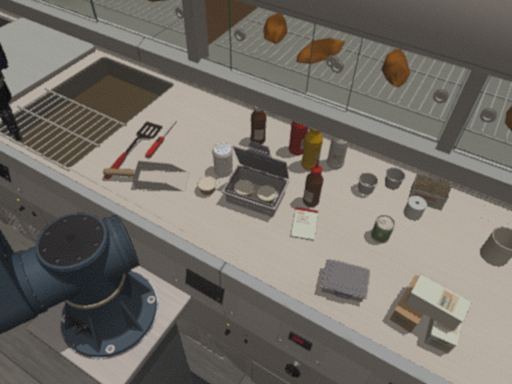

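View pics/top0.png

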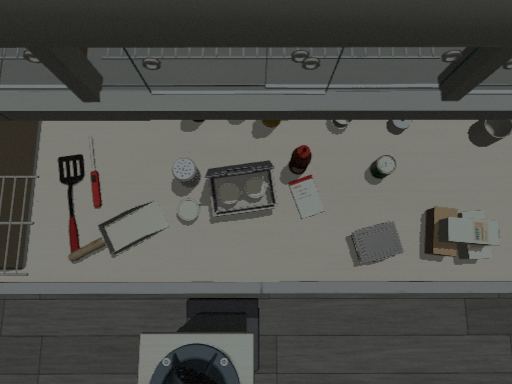

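The candidates are the open box at scene (257,185) / top (242,190) and the grey closed boxes at scene (345,280) / top (377,243). The open one has two tubs, a raised lid, a dredger and dip tub to its left, and a bottle and pad to its right, so it fits. I'll confirm it in enlarged crops.

Run:
```python
import cv2
a=cv2.imread("pics/scene0.png")[125:245,190:340]; cv2.imwrite("pics/s0c.png",cv2.resize(a,None,fx=5.2,fy=5,interpolation=cv2.INTER_CUBIC)[:, :800] if 0 else cv2.resize(a,(750,600),interpolation=cv2.INTER_CUBIC))
a=cv2.imread("pics/top0.png")[140:240,165:325]; cv2.imwrite("pics/t0c.png",cv2.resize(a,(800,500),interpolation=cv2.INTER_CUBIC))
```

```text
(no output)
```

View pics/s0c.png

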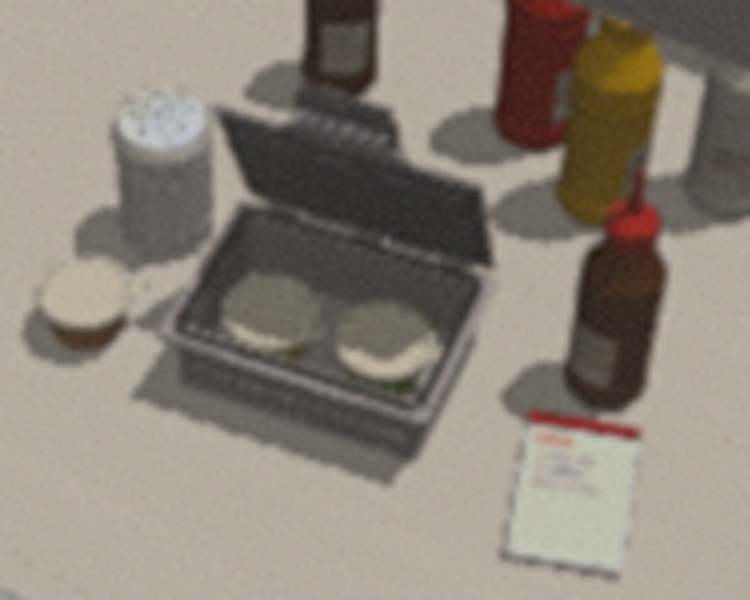

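View pics/t0c.png

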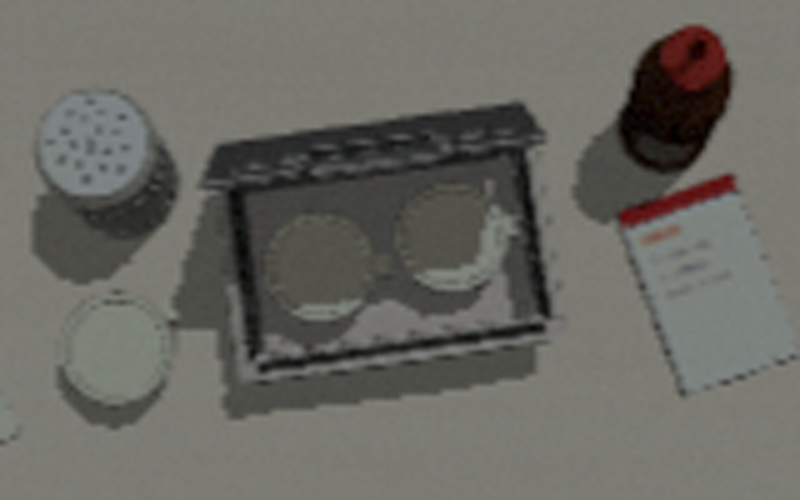

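```bash
cat > h.py <<'E'
import numpy as np
S=dict(f=423.51899689,c=(256.24897673,190.79066516),T=np.array([[0.5107,-0.6397,0.5744,-0.2487],[-0.8595,-0.395,0.3243,-0.5831],[0.0194,-0.6594,-0.7515,1.0812],[0,0,0,1]]))
Tp=dict(f=385.127327,c=(255.89721616,189.38901457),T=np.array([[-0.0025,-0.9821,0.1885,0.341],[-1.0,0.002,-0.0025,-0.1678],[0.0021,-0.1885,-0.9821,1.137],[0,0,0,1]]))
def plane(cam,uv,z):
    d=cam['T'][:3,:3]@np.array([(uv[0]-cam['c'][0])/cam['f'],(uv[1]-cam['c'][1])/cam['f'],1]); o=cam['T'][:3,3]
    return o+d*(z-o[2])/d[2]
def proj(cam,p):
    q=cam['T'][:3,:3].T@(np.asarray(p)-cam['T'][:3,3]); return np.array([cam['f']*q[0]/q[2]+cam['c'][0],cam['f']*q[1]/q[2]+cam['c'][1]])
E
python3 - <<'E'
from h import *
np.set_printoptions(precision=4,suppress=True)
for n,uv in dict(fl=(223.6,191),fr=(275,208)).items(): print(n,plane(S,uv,.058))
for n,uv in dict(fl=(215,216),fr=(274,206),br=(272,169)).items(): print(n,plane(Tp,uv,.058))
import cv2
a=cv2.imread("pics/scene0.png")[250:355,310:480]; cv2.imwrite("pics/s0d.png",cv2.resize(a,None,fx=4.5,fy=4.5,interpolation=cv2.INTER_CUBIC))
E
```

```text
fl [ 0.4776 -0.0529  0.058 ]
fr [ 0.5028 -0.2275  0.058 ]
fl [ 0.4721 -0.0552  0.058 ]
fr [ 0.5001 -0.2217  0.058 ]
br [ 0.6078 -0.2171  0.058 ]
```

View pics/s0d.png

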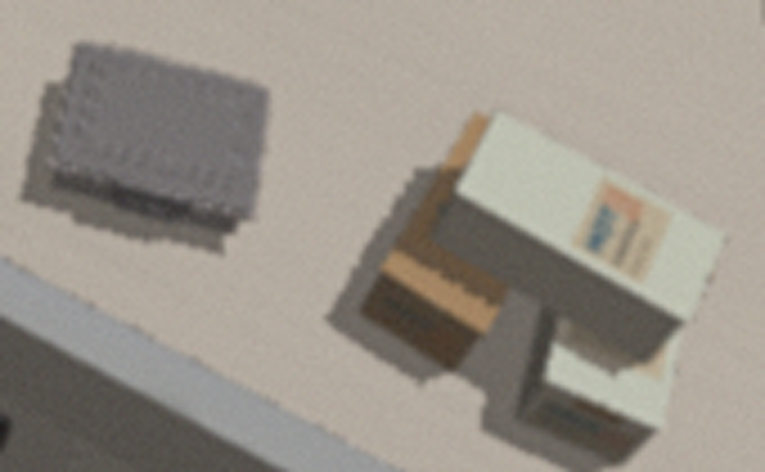

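```bash
cat >> h.py <<'E'
def boxpts(x,y,yaw,lid,tab):
    R=np.array([[np.cos(yaw),-np.sin(yaw),0],[np.sin(yaw),np.cos(yaw),0],[0,0,1]])
    W=lambda p:R@np.asarray(p,float)+np.array([x,y,0])
    def L(d,yy,h): # along lid from hinge d, height h above underside, box frame
        return np.array([.067-d*np.cos(lid)+h*np.sin(lid),yy,.062+d*np.sin(lid)+h*np.cos(lid)])
    pin=L(.1345,0,.004)
    # tab direction: at tab=0 perpendicular to lid "down"; pi/2 straight out
    def TB(d,yy):
        out=np.array([-np.cos(lid),0,np.sin(lid)]); dn=np.array([-np.sin(lid),0,-np.cos(lid)])
        return pin+d*(dn*np.cos(tab)+out*np.sin(tab))+[0,yy,0]
    k=dict(rfl=W([-.0685,.093,.058]),rfr=W([-.0685,-.093,.058]),rbr=W([.065,-.093,.058]),rbl=W([.065,.093,.058]),
     lhl=W(L(0,.089,0)),lhr=W(L(0,-.089,0)),lfl=W(L(.133,.089,0)),lfr=W(L(.133,-.089,0)),tl=W(TB(.038,.034)),tr=W(TB(.038,-.034)),pl=W(TB(0,.034)),pr=W(TB(0,-.034)),bfl=W([-.056,.084,0]),bfr=W([-.056,-.084,0]))
    return k
def overlay(img,cam,par,off,sc,fn):
    import cv2
    k=boxpts(*par); o=cv2.resize(img,None,fx=sc,fy=sc,interpolation=cv2.INTER_CUBIC)
    for a,b,c in [("rfl","rfr",(0,255,0)),("rfr","rbr",(0,255,0)),("rbr","rbl",(0,255,0)),("rbl","rfl",(0,255,0)),("lhl","lhr",(0,0,255)),("lhr","lfr",(0,0,255)),("lfr","lfl",(0,0,255)),("lfl","lhl",(0,0,255)),("pl","tl",(255,255,0)),("tl","tr",(255,255,0)),("tr","pr",(255,255,0)),("bfl","bfr",(255,0,255))]:
        pa,pb=[tuple(np.int32((proj(cam,k[q])-off+.5)*sc)) for q in(a,b)]
        cv2.line(o,tuple(map(int,pa)),tuple(map(int,pb)),c,1)
    cv2.imwrite(fn,o)
E
python3 - <<'E'
from h import *
from scipy.optimize import least_squares
import cv2
obs=[(S,'rfl',(223.6,191)),(S,'rfr',(275,208)),(S,'lfl',(234,146.4)),(S,'lfr',(287.4,163)),(S,'lhr',(288.2,178)),(S,'tl',(250.4,143.6)),(S,'tr',(269,150)),
(Tp,'rfl',(215,216)),(Tp,'rfr',(274,206))]
f=lambda p:np.concatenate([proj(c,boxpts(*p)[k])-uv for c,k,uv in obs])
for t0 in (1.2,1.8):
    s=least_squares(f,[.55,-.13,.15,1.0,t0],loss='soft_l1'); print(s.x.round(4),s.cost, f(s.x).reshape(-1,2).round(1).tolist())
p=s.x
overlay(cv2.imread("pics/scene0.png")[125:245,190:340],S,p,np.array([190,125]),5,"pics/s0o.png")
overlay(cv2.imread("pics/top0.png")[140:240,165:325],Tp,p,np.array([165,140]),5,"pics/t0o.png")
E
```

```text
[ 0.5554 -0.1314  0.1433  1.1623  1.6658] 9.846490664491663 [[-1.5, 0.2], [1.3, 1.2], [-0.9, -0.0], [-0.3, -0.3], [1.6, 0.5], [-2.0, -0.0], [0.6, -0.1], [-2.2, -0.8], [4.1, -0.3]]
[ 0.5554 -0.1314  0.1433  1.1623  1.6658] 9.846490664389766 [[-1.5, 0.2], [1.3, 1.2], [-0.9, -0.0], [-0.3, -0.3], [1.6, 0.5], [-2.0, -0.0], [0.6, -0.1], [-2.2, -0.8], [4.1, -0.3]]
```

View pics/s0o.png

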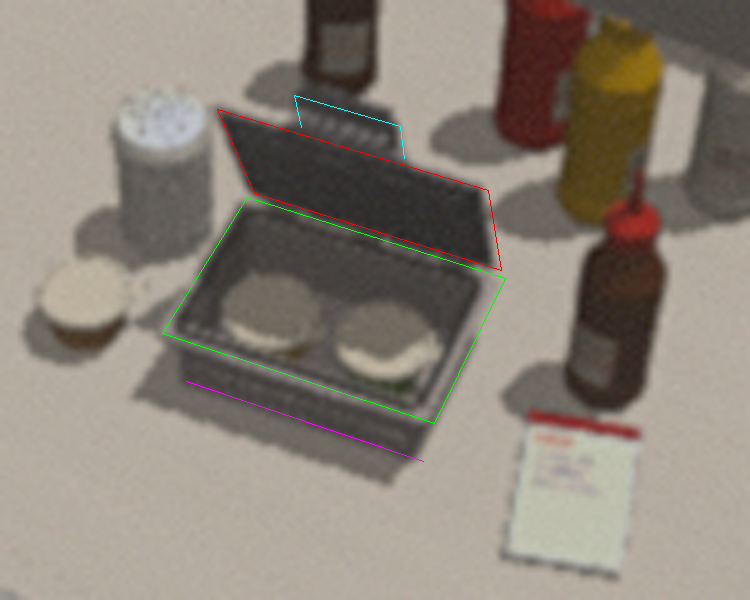

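View pics/t0o.png

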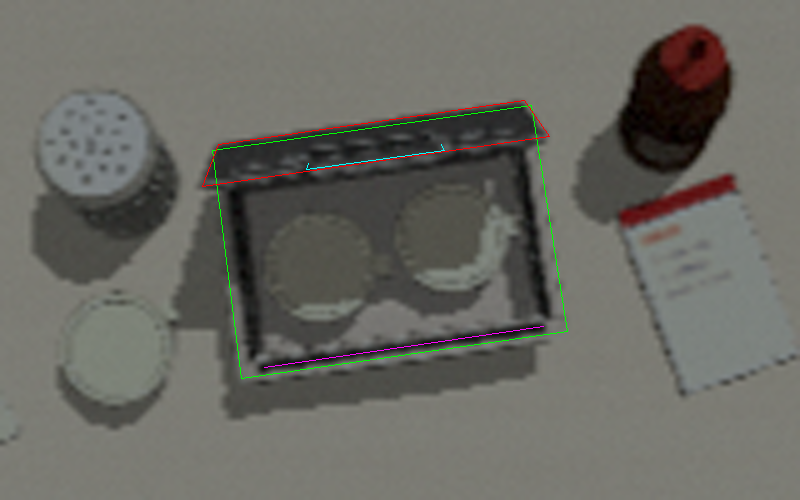

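The overlay fits well, so this open box is the larger one (front rim about 180 mm). Its pose is x 0.555, y −0.131, yaw 0.143, with lid ≈1.16 and tab ≈1.67. Next I'll work out the bystander positions and the tool axes.

```bash
cat > plan.py <<'E'
from plant import r
from h import *
from scipy.spatial.transform import Rotation as Ro
np.set_printoptions(precision=4,suppress=True)
BX=np.array([.5555,-.130,0]);YAW=.143
Rb=Ro.from_euler('z',YAW).as_matrix()
def st():
    s=r.state();R=Ro.from_rotvec(s['tcp_rot']).as_matrix();b=Rb.T@(s['eef_pos']-BX)
    print('t',round(s['t'],2),'tcp',s['eef_pos'],'box',b,'F',s['contact_force'],'Fbox',Rb.T@s['contact_force'],'w',round(s['width'],3))
    return s,R,b
def lidpt(th,d,h): return np.array([.067-d*np.cos(th)+h*np.sin(th),0,.062+d*np.sin(th)+h*np.cos(th)])
def to(target_box):
    s,R,b=st(); w=Rb@np.array(target_box)+BX; print('world target',w,'tool shift mm',(R.T@(w-s['eef_pos']))*1e3)
E
python3 - <<'E'
from plan import *
s,R,b=st(); print(R)
# target R: tool x down, tool y along box +-y
for sg in(1,-1):
    Y=Rb@np.array([0,sg,0]);X=np.array([0,0,-1.]);Rt=np.column_stack([X,Y,np.cross(X,Y)])
    print(sg,np.degrees(Ro.from_matrix(R.T@Rt).as_rotvec()))
to([.035,0,.26]); to([.05,0,.3])
for n,uv in dict(dredger=(190,180),vin=(298,171),dipc=(188,212)).items(): print(n,plane(Tp,uv,.0),Rb.T@(plane(Tp,uv,0.)-BX))
for row in (90,110,120): print(plane(Tp,(256,row),0),plane(Tp,(256,row),.4))
for th in (1.16,.9,.6,.3,0): print(th,lidpt(th,.105,.007),lidpt(th,.120,.004))
E
```

```text
t 0.1 tcp [0.2185 0.5044 0.2308] box [-0.2432  0.676   0.2308] F [ 1.1323  0.4238 -0.4553] Fbox [ 1.1812  0.2581 -0.4553] w 1.003
[[-0.0004  0.3975  0.9176]
 [-0.0009  0.9176 -0.3975]
 [-1.     -0.001  -0.    ]]
1 [-31.6166  -0.0186   0.0554]
-1 [148.3834   0.0736   0.0248]
t 0.1 tcp [0.2185 0.5044 0.2308] box [-0.2432  0.676   0.2308] F [ 1.1323  0.4238 -0.4553] Fbox [ 1.1812  0.2581 -0.4553] w 1.003
world target [ 0.5901 -0.125   0.26  ] tool shift mm [ -28.762  -429.8503  591.2413]
t 0.1 tcp [0.2185 0.5044 0.2308] box [-0.2432  0.676   0.2308] F [ 1.1323  0.4238 -0.4553] Fbox [ 1.1812  0.2581 -0.4553] w 1.003
world target [ 0.605  -0.1229  0.3   ] tool shift mm [ -68.7705 -422.027   604.013 ]
dredger [0.5885 0.0282 0.    ] [0.0552 0.1519 0.    ]
vin [ 0.6158 -0.2986  0.    ] [ 0.0356 -0.1755  0.    ]
dipc [0.4912 0.0312 0.    ] [-0.0406  0.1687  0.    ]
[ 0.8793 -0.1718  0.    ] [ 0.6899 -0.1704  0.4   ]
[ 0.8123 -0.1716  0.    ] [ 0.6465 -0.1703  0.4   ]
[ 0.7792 -0.1716  0.    ] [ 0.6251 -0.1702  0.4   ]
1.16 [0.0315 0.     0.1611] [0.0227 0.     0.1736]
0.9 [0.0072 0.     0.1486] [-0.0045  0.      0.1585]
0.6 [-0.0157  0.      0.1271] [-0.0298  0.      0.1331]
0.3 [-0.0312  0.      0.0997] [-0.0465  0.      0.1013]
0 [-0.038  0.     0.069] [-0.053  0.     0.066]
```

Run:
```python
from plan import *
for z in (0,.1,.2,.3,.4,.5,.6): 
    p=plane(Tp,(256,119),z); print(z,p,proj(S,p))
```

```text
0 [ 0.7825 -0.1716  0.    ] [298.0832 160.7014]
0.1 [ 0.7437 -0.1712  0.1   ] [295.5673 146.5509]
0.2 [ 0.7049 -0.1709  0.2   ] [292.6869 130.3499]
0.3 [ 0.666  -0.1706  0.3   ] [289.3564 111.6179]
0.4 [ 0.6272 -0.1702  0.4   ] [285.4616  89.7116]
0.5 [ 0.5884 -0.1699  0.5   ] [280.8456  63.7495]
0.6 [ 0.5495 -0.1696  0.6   ] [275.2879  32.4901]
```

Run:
```python
import cv2
a=cv2.imread("pics/scene0.png")[0:190,170:420]; a=cv2.resize(a,None,fx=3.1,fy=3.1,interpolation=cv2.INTER_CUBIC); a=cv2.convertScaleAbs(a,alpha=1.6,beta=20);cv2.imwrite("pics/s0e.png",a)
a=cv2.imread("pics/top0.png")[0:140,130:390]; a=cv2.resize(a,None,fx=3,fy=3,interpolation=cv2.INTER_CUBIC);a=cv2.convertScaleAbs(a,alpha=1.8,beta=20); cv2.imwrite("pics/t0e.png",a)
```

```text
(no output)
```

View pics/s0e.png

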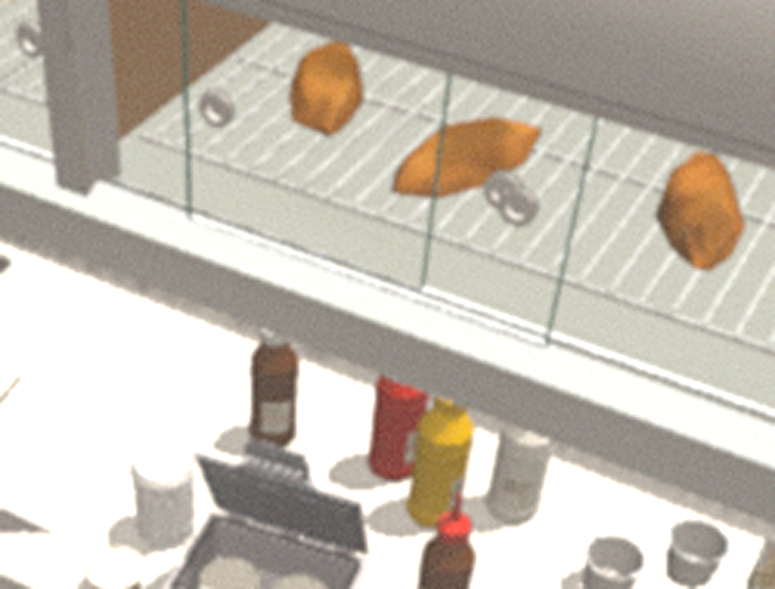

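View pics/t0e.png

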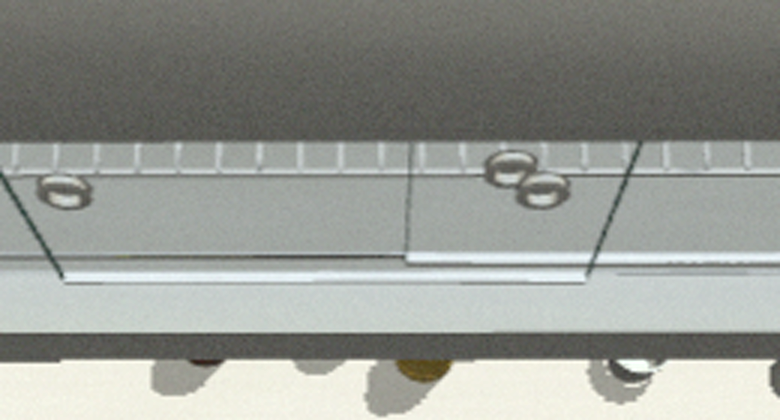

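Run:
```python
from plan import *
for z in (.5,.6,.7,.8,.9): 
    p=plane(Tp,(256,47),z); print(z,p,proj(S,p))
for z in (.2,.25,.3,.35,.4): 
    p=plane(Tp,(256,111),z); print(z,p,proj(S,p))
```

```text
0.5 [ 0.7261 -0.1702  0.5   ] [305.5876  39.6713]
0.6 [ 0.6656 -0.1699  0.6   ] [298.7507  12.049 ]
0.7 [ 0.6052 -0.1695  0.7   ] [290.2667 -22.228 ]
0.8 [ 0.5447 -0.1691  0.8   ] [279.4588 -65.8943]
0.9 [ 0.4843 -0.1687  0.9   ] [ 265.2204 -123.4199]
0.2 [ 0.7266 -0.171   0.2   ] [295.8373 126.5648]
0.25 [ 0.706  -0.1708  0.25  ] [294.1936 117.6991]
0.3 [ 0.6855 -0.1706  0.3   ] [292.421  108.1376]
0.35 [ 0.6649 -0.1704  0.35  ] [290.5036  97.795 ]
0.4 [ 0.6443 -0.1703  0.4   ] [288.4228  86.5717]
```

>>> {"name": "drive_tool", "arguments": {"plan": [[[-8,0,0],[-6.3,0,0]],[[-8,0,0],[-6.3,0,0]],[[-8,0,0],[-6.3,0,0]],[[-8,0,0],[-6.3,0,0]],[[-8,0,0],[-6.4,0,0]]], "gripper": 0}}

```text
t: 0.52
eef_pos: [0.2185, 0.5045, 0.2713]
tcp_rot: [-0.117, 1.568, 0.116]
contact_force: [0.7, -0.6, -0.3]
width: 0.3
```

Run:
```python
from plan import *
to([.05,0,.265])
```

```text
t 0.52 tcp [0.2185 0.5045 0.2713] box [-0.2431  0.6761  0.2713] F [ 0.6654 -0.5584 -0.2516] Fbox [ 0.579  -0.6475 -0.2516] w 0.3
world target [ 0.605  -0.1229  0.265 ] tool shift mm [   6.5972 -677.5662  289.6514]
```

>>> {"name": "drive_tool", "arguments": {"plan": [[[0,-37,16],[0,0,0]],[[0,-37,16],[0,0,0]],[[0,-37,16],[0,0,0]],[[0,-37,16],[0,0,0]],[[0,-37,16],[0,0,0]],[[0,-37,16],[0,0,0]],[[0,-37,16],[0,0,0]],[[0,-37,16],[0,0,0]],[[0,-37,16],[0,0,0]],[[0,-37,16],[0,0,0]]]}}

```text
t: 1.35
eef_pos: [0.4301, 0.1593, 0.2713]
tcp_rot: [-0.112, 1.568, 0.112]
contact_force: [0.5, 0.3, 0.0]
width: 0.001
```

>>> {"name": "drive_tool", "arguments": {"plan": [[[0,-37,16],[0,0,0]],[[0,-37,16],[0,0,0]],[[0,-37,16],[0,0,0]],[[0,-37,16],[0,0,0]],[[0,-37,16],[0,0,0]],[[0,-37,16],[0,0,0]],[[0,-37,16],[0,0,0]],[[0,-37,16],[0,0,0]],[[0,0,0],[0,0,0]]]}}

```text
t: 2.1
eef_pos: [0.6003, -0.1189, 0.2701]
tcp_rot: [-0.11, 1.568, 0.108]
contact_force: [1.6, 0.3, 0.3]
width: -0.001
```

Run:
```python
from plan import *
import cv2
s,R,b=st();print(R)
to([.052,0,.165])
a=r.read_camera("scene")["color"][50:245,150:400]; cv2.imwrite("pics/s1.png",cv2.resize(a,None,fx=3,fy=3,interpolation=cv2.INTER_CUBIC))
```

```text
t 2.1 tcp [ 0.6003 -0.1189  0.2701] box [0.046  0.0046 0.2701] F [1.5877 0.3138 0.2876] Fbox [1.6162 0.0843 0.2876] w -0.001
[[-0.0001 -0.1384  0.9904]
 [-0.0011  0.9904  0.1384]
 [-1.     -0.0011 -0.0003]]
t 2.1 tcp [ 0.6003 -0.1189  0.2701] box [0.046  0.0046 0.2701] F [1.5877 0.3138 0.2876] Fbox [1.6162 0.0843 0.2876] w -0.001
world target [ 0.607  -0.1226  0.165 ] tool shift mm [105.1423  -4.4165   6.0814]
```

View pics/s1.png

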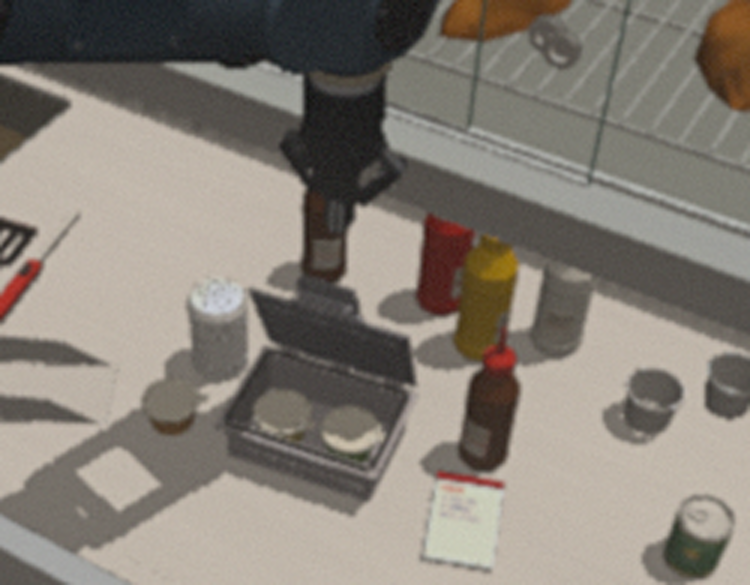

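The fingertips are at crop (338,228), above and behind the lid, and the wrist is clear of the shelf. Next I descend behind the lid.

>>> {"name": "drive_tool", "arguments": {"plan": [[[15,-1,5],[0,0,0]],[[25,-1,5],[0,0,0]],[[25,-1,0],[0,0,0]],[[20,0,0],[0,0,0]],[[15,0,0],[0,0,0]],[[0,0,0],[0,0,0]]]}}

```text
t: 2.65
eef_pos: [0.6067, -0.1137, 0.168]
tcp_rot: [-0.111, 1.573, 0.114]
contact_force: [0.2, 0.5, 0.1]
width: -0.0
```

Run:
```python
from plan import *
import cv2
st()
a=r.read_camera("scene")["color"][100:220,210:310]; cv2.imwrite("pics/s2.png",cv2.resize(a,None,fx=5,fy=5,interpolation=cv2.INTER_CUBIC))
for th in np.arange(1.16,-.01,-.116):
    c=lidpt(th,.112,.007); print(round(th,3),c+[.011,0,0])
```

```text
t 2.65 tcp [ 0.6067 -0.1137  0.168 ] box [0.053  0.0088 0.168 ] F [0.2384 0.5169 0.0748] Fbox [0.3096 0.4776 0.0748] w -0.0
1.16 [0.0397 0.     0.1675]
1.044 [0.0277 0.     0.1623]
0.928 [0.0165 0.     0.1558]
0.812 [0.006  0.     0.1481]
0.696 [-0.0035  0.      0.1392]
0.58 [-0.0118  0.      0.1292]
0.464 [-0.019   0.      0.1184]
0.348 [-0.0249  0.      0.1068]
0.232 [-0.0294  0.      0.0946]
0.116 [-0.0324  0.      0.0819]
-0.0 [-0.034  0.     0.069]
```

View pics/s2.png

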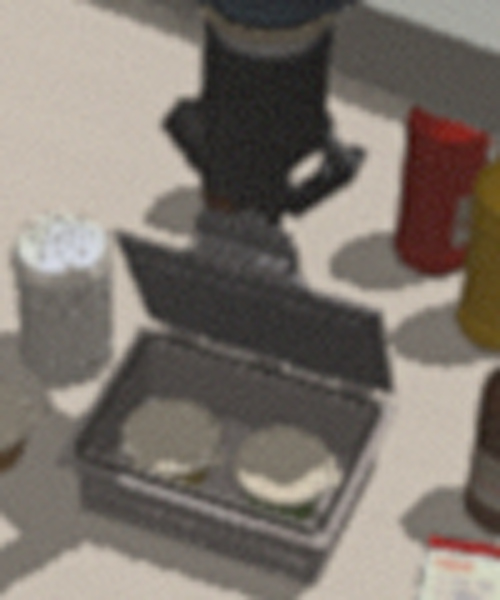

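>>> {"name": "drive_tool", "arguments": {"plan": [[[0,-2,-7],[0,0,0]],[[0,-2,-6],[0,0,0]],[[5,-2,-12],[0,0,0]],[[6.5,-1,-11],[0,0,0]],[[7.7,0,-10.5],[0,0,0]],[[0,0,0],[0,0,0]]]}}

```text
t: 3.2
eef_pos: [0.5617, -0.1289, 0.1521]
tcp_rot: [-0.111, 1.569, 0.112]
contact_force: [0.1, 0.1, -0.2]
width: 0.004
```

Run:
```python
from plan import *
import cv2
st()
a=r.read_camera("scene")["color"][100:220,210:310]; cv2.imwrite("pics/s3.png",cv2.resize(a,None,fx=5,fy=5,interpolation=cv2.INTER_CUBIC))
```

```text
t 3.2 tcp [ 0.5617 -0.1289  0.1521] box [0.0063 0.0002 0.1521] F [ 0.0894  0.0806 -0.1562] Fbox [ 0.1     0.0671 -0.1562] w 0.004
```

View pics/s3.png

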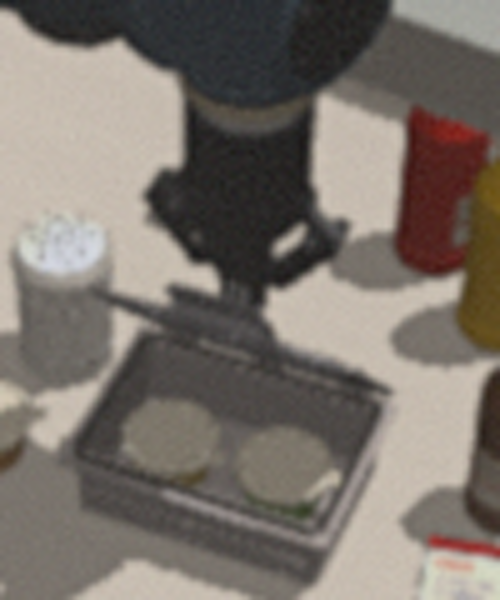

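The lid is turning down ahead of the fingers, front edge around (200,310). I'll continue along the arc.

>>> {"name": "drive_tool", "arguments": {"plan": [[[11,0,-9.5],[0,0,0]],[[10,0,-8],[0,0,0]],[[11,0,-7],[0,0,0]],[[11.6,0,-6],[0,0,0]],[[12.2,0,-4.5],[0,0,0]],[[12.7,0,-5],[0,0,0]],[[6,0,-6],[0,0,0]],[[0,0,0],[0,0,0]]]}}

```text
t: 3.92
eef_pos: [0.5173, -0.1352, 0.0771]
tcp_rot: [-0.111, 1.569, 0.112]
contact_force: [0.0, -0.1, -0.3]
width: 0.001
```

Run:
```python
from plan import *
import cv2
st()
a=r.read_camera("scene")["color"][100:220,210:310]; cv2.imwrite("pics/s4.png",cv2.resize(a,None,fx=5,fy=5,interpolation=cv2.INTER_CUBIC))
```

```text
t 3.92 tcp [ 0.5173 -0.1352  0.0771] box [-0.0385  0.0003  0.0771] F [ 0.0121 -0.0625 -0.2546] Fbox [ 0.0031 -0.0636 -0.2546] w 0.001
```

View pics/s4.png

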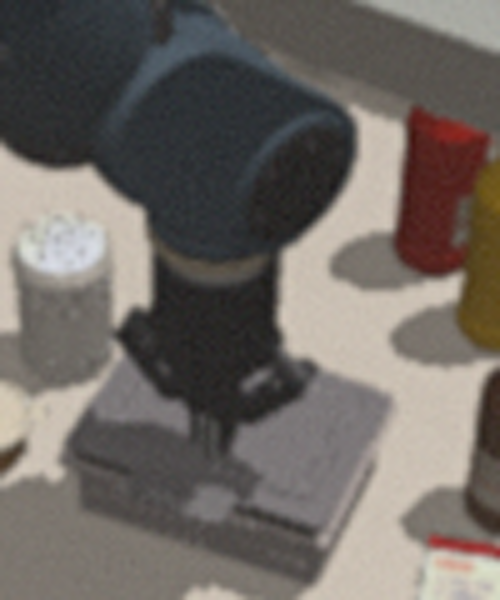

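Almost shut. The tab sticks out at the front at (213,500). I'll press down gently until the force rises.

>>> {"name": "drive_tool", "arguments": {"plan": [[[4,0,-5],[0,0,0]],[[3,0,0],[0,0,0]],[[1,0,0],[0,0,0]],[[0,0,0],[0,0,0]]]}}

```text
t: 4.3
eef_pos: [0.5134, -0.136, 0.0696]
tcp_rot: [-0.112, 1.568, 0.112]
contact_force: [-0.1, 0.4, 0.5]
width: -0.003
```

>>> {"name": "drive_tool", "arguments": {"plan": [[[1,0,0],[0,0,0]],[[0,0,0],[0,0,0]]]}}

```text
t: 4.47
eef_pos: [0.5134, -0.1359, 0.0687]
tcp_rot: [-0.112, 1.568, 0.112]
contact_force: [-0.0, 0.9, 0.3]
width: -0.001
```

Run:
```python
from plan import *
st()
```

```text
t 4.47 tcp [ 0.5134 -0.1359  0.0687] box [-0.0425  0.0001  0.0687] F [-0.0237  0.9183  0.2987] Fbox [0.1074 0.9123 0.2987] w -0.001
```

>>> {"name": "drive_tool", "arguments": {"plan": [[[1,0,0],[0,0,0]],[[0,0,0],[0,0,0]]]}}

```text
t: 4.63
eef_pos: [0.5134, -0.136, 0.0677]
tcp_rot: [-0.112, 1.568, 0.112]
contact_force: [0.1, 0.4, 2.0]
width: 0.001
```

>>> {"name": "drive_tool", "arguments": {"plan": [[[0.7,0,0],[0,0,0]],[[0,0,0],[0,0,0]],[[0,0,0],[0,0,0]]]}}

```text
t: 4.88
eef_pos: [0.5134, -0.136, 0.0673]
tcp_rot: [-0.112, 1.567, 0.112]
contact_force: [-1.4, 0.1, 5.7]
width: 0.002
```

Run:
```python
from plan import *
st()
```

```text
t 4.88 tcp [ 0.5134 -0.136   0.0673] box [-0.0425  0.0001  0.0673] F [-1.3908  0.1208  5.6644] Fbox [-1.3594  0.3178  5.6644] w 0.002
```

The lid is seated on its seal, with 5.7 N at the end of the press. I'll lift, back off to the front and look.

>>> {"name": "drive_tool", "arguments": {"plan": [[[-15,0,0],[0,0,0]],[[-25,0,-15],[0,0,0]],[[-15,0,-35],[0,0,0]],[[0,0,-35],[0,0,0]],[[0,0,-30],[0,0,0]],[[0,0,0],[0,0,0]]]}}

```text
t: 5.38
eef_pos: [0.3949, -0.1518, 0.1216]
tcp_rot: [-0.11, 1.571, 0.112]
contact_force: [0.4, -0.6, -0.4]
width: -0.002
```

Run:
```python
from plan import *
import cv2
st()
p=(.5555,-.130,.143,0,1.67)
a=r.read_camera("scene")["color"][125:245,190:340]; cv2.imwrite("pics/s5.png",cv2.resize(a,None,fx=5,fy=5,interpolation=cv2.INTER_CUBIC)); overlay(a,S,p,np.array([190,125]),5,"pics/s5o.png")
a=r.read_camera("top")["color"][140:240,165:325]; cv2.imwrite("pics/t5.png",cv2.resize(a,None,fx=5,fy=5,interpolation=cv2.INTER_CUBIC)); overlay(a,Tp,p,np.array([165,140]),5,"pics/t5o.png")
```

```text
t 5.38 tcp [ 0.3949 -0.1518  0.1216] box [-0.1621  0.0013  0.1216] F [ 0.4133 -0.5936 -0.3647] Fbox [ 0.3244 -0.6464 -0.3647] w -0.002
```

View pics/s5.png

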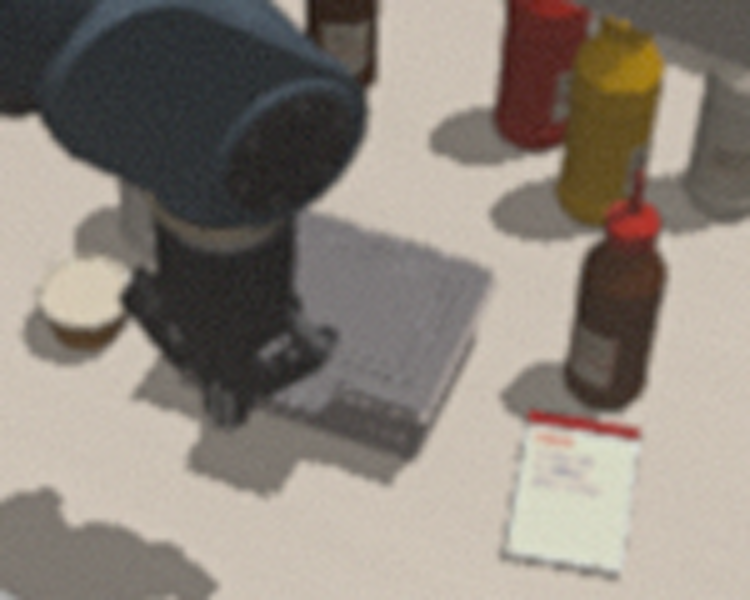

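View pics/s5o.png

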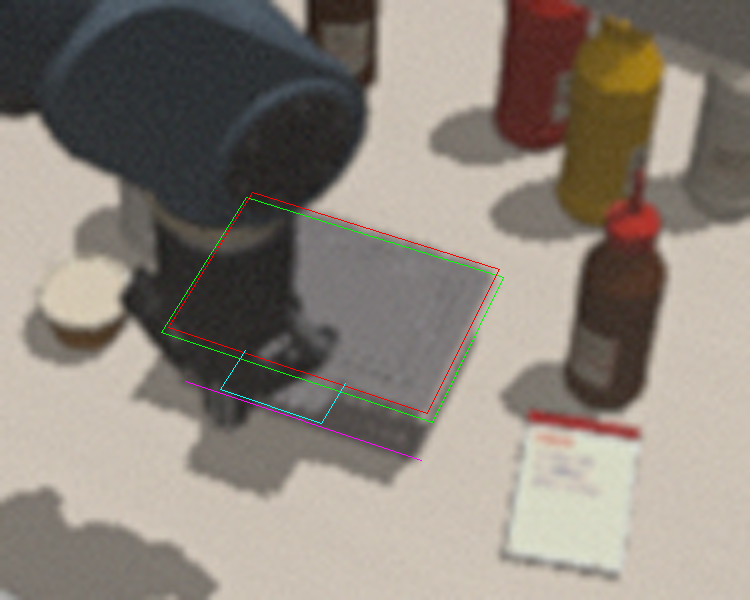

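View pics/t5o.png

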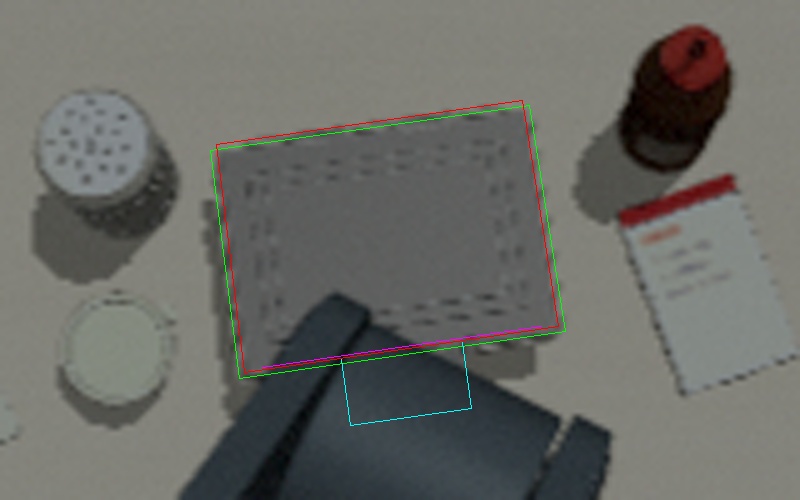

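The box hasn't moved and the lid lies flush. The tab sticks out at the front at about (310,405), so I'll fold it down from above.

>>> {"name": "drive_tool", "arguments": {"plan": [[[0,0,25],[0,0,0]],[[0,0,25],[0,0,0]],[[5,0,17],[0,0,0]],[[15,0,1],[0,0,0]],[[10,0,0],[0,0,0]],[[10,0,0],[0,0,0]],[[0,0,0],[0,0,0]]]}}

```text
t: 6.07
eef_pos: [0.4657, -0.1421, 0.0799]
tcp_rot: [-0.111, 1.571, 0.113]
contact_force: [-0.3, 0.1, 0.4]
width: 0.003
```

>>> {"name": "drive_tool", "arguments": {"plan": [[[7,0,0],[0,0,0]],[[7,0,0],[0,0,0]],[[7,0,0],[0,0,0]],[[6,0,0],[0,0,0]],[[0,0,0],[0,0,0]]]}}

```text
t: 6.48
eef_pos: [0.4661, -0.1425, 0.0538]
tcp_rot: [-0.111, 1.569, 0.112]
contact_force: [-2.0, 0.5, 0.3]
width: 0.003
```

Run:
```python
from plan import *
import cv2
st()
a=r.read_camera("scene")["color"][150:230,215:315]; cv2.imwrite("pics/s6.png",cv2.resize(a,None,fx=7,fy=7,interpolation=cv2.INTER_CUBIC))
```

```text
t 6.48 tcp [ 0.4661 -0.1425  0.0538] box [-0.0903  0.0004  0.0538] F [-2.0004  0.5398  0.3016] Fbox [-1.903   0.8194  0.3016] w 0.003
```

View pics/s6.png

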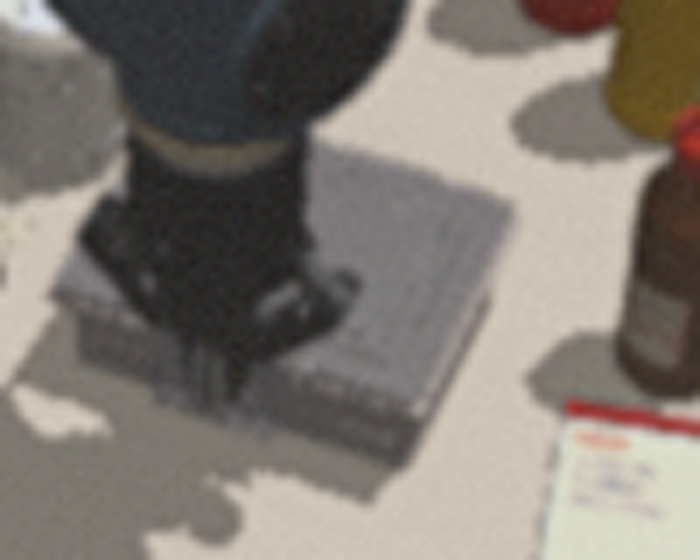

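>>> {"name": "drive_tool", "arguments": {"plan": [[[0,0,-20],[0,0,0]],[[0,0,-20],[0,0,0]],[[18,0,0],[0,0,0]],[[0,0,0],[0,0,0]]]}}

```text
t: 6.87
eef_pos: [0.4259, -0.1481, 0.0357]
tcp_rot: [-0.111, 1.569, 0.112]
contact_force: [-0.2, 0.0, -0.5]
width: 0.002
```

Run:
```python
from plan import *
import cv2
st()
a=r.read_camera("scene")["color"][150:230,215:315]; cv2.imwrite("pics/s7.png",cv2.resize(a,None,fx=7,fy=7,interpolation=cv2.INTER_CUBIC))
```

```text
t 6.87 tcp [ 0.4259 -0.1481  0.0357] box [-0.1308  0.0006  0.0357] F [-0.2305  0.0202 -0.5356] Fbox [-0.2253  0.0529 -0.5356] w 0.002
```

View pics/s7.png

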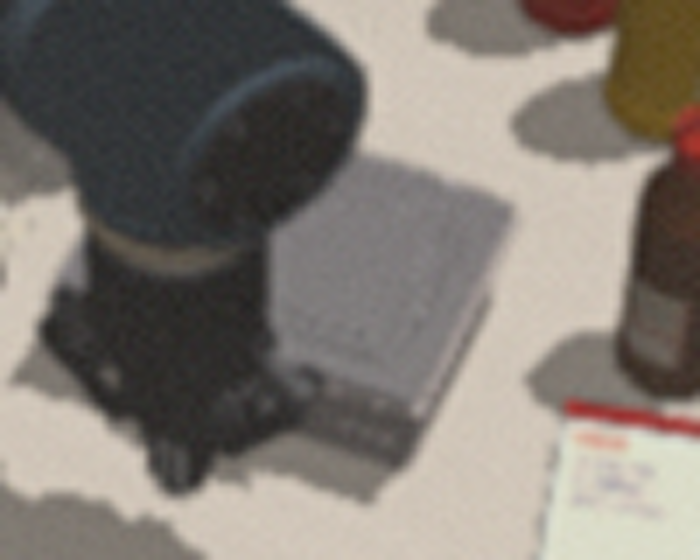

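>>> {"name": "drive_tool", "arguments": {"plan": [[[2,0,12],[0,0,0]],[[2,0,10],[0,0,0]],[[0,0,6],[0,0,0]],[[0,0,4],[0,0,0]],[[0,0,3],[0,0,0]],[[0,0,0],[0,0,0]]]}}

```text
t: 7.42
eef_pos: [0.4623, -0.1432, 0.0331]
tcp_rot: [-0.113, 1.568, 0.112]
contact_force: [-0.2, 0.0, -1.0]
width: -0.002
```

>>> {"name": "drive_tool", "arguments": {"plan": [[[0,0,2],[0,0,0]],[[0,0,2],[0,0,0]],[[0,0,0],[0,0,0]]]}}

```text
t: 7.67
eef_pos: [0.4659, -0.1428, 0.033]
tcp_rot: [-0.112, 1.568, 0.112]
contact_force: [-0.6, 0.2, 0.6]
width: -0.0
```

Run:
```python
from plan import *
st()
```

```text
t 7.67 tcp [ 0.4659 -0.1428  0.033 ] box [-0.0906  0.0001  0.033 ] F [-0.6136  0.2171  0.5763] Fbox [-0.5764  0.3023  0.5763] w -0.0
```

>>> {"name": "drive_tool", "arguments": {"plan": [[[0,0,1.5],[0,0,0]],[[0,0,1.5],[0,0,0]],[[0,0,0],[0,0,0]]]}}

```text
t: 7.92
eef_pos: [0.4688, -0.1423, 0.0329]
tcp_rot: [-0.112, 1.568, 0.112]
contact_force: [0.4, 0.1, 0.3]
width: -0.004
```

>>> {"name": "drive_tool", "arguments": {"plan": [[[0,0,1.5],[0,0,0]],[[0,0,0],[0,0,0]]]}}

```text
t: 8.08
eef_pos: [0.4693, -0.142, 0.0326]
tcp_rot: [-0.112, 1.57, 0.113]
contact_force: [-5.2, -1.7, 1.5]
width: 0.001
```

>>> {"name": "drive_tool", "arguments": {"plan": [[[0,0,1.5],[0,0,0]],[[0,0,0],[0,0,0]]]}}

```text
t: 8.25
eef_pos: [0.4703, -0.1416, 0.0325]
tcp_rot: [-0.111, 1.571, 0.113]
contact_force: [-6.4, -1.4, 0.8]
width: -0.002
```

Run:
```python
from plan import *
st()
```

```text
t 8.25 tcp [ 0.4703 -0.1416  0.0325] box [-0.086   0.0006  0.0325] F [-6.401  -1.3857  0.7773] Fbox [-6.5331 -0.4594  0.7773] w -0.002
```

There is a firm stop with the finger face at box x ≈ −75 mm, where the flare of a fully tucked tab should be. If the hook had butted on the rim, the stop would have come at about −92 mm. I'll back off and look.

>>> {"name": "drive_tool", "arguments": {"plan": [[[0,0,-15],[0,0,0]],[[0,0,-30],[0,0,0]],[[-20,0,-30],[0,0,0]],[[-35,0,0],[0,0,0]],[[-35,0,0],[0,0,0]],[[-35,0,0],[0,0,0]],[[0,40,0],[0,0,0]],[[0,40,0],[0,0,0]],[[0,40,0],[0,0,0]],[[0,40,0],[0,0,0]]]}}

```text
t: 9.08
eef_pos: [0.3742, 0.0072, 0.1583]
tcp_rot: [-0.111, 1.567, 0.111]
contact_force: [1.4, 0.2, 0.6]
width: 0.0
```

>>> {"name": "drive_tool", "arguments": {"plan": [[[0,40,0],[0,0,0]],[[0,40,0],[0,0,0]],[[0,40,0],[0,0,0]],[[0,0,0],[0,0,0]]]}}

```text
t: 9.42
eef_pos: [0.3564, 0.1298, 0.1582]
tcp_rot: [-0.116, 1.567, 0.118]
contact_force: [0.1, -0.7, 0.2]
width: 0.002
```

Run:
```python
from plan import *
import cv2
st()
p=(.5555,-.130,.143,0,0)
a=r.read_camera("scene")["color"][135:235,200:330]; cv2.imwrite("pics/s8.png",cv2.resize(a,None,fx=6,fy=6,interpolation=cv2.INTER_CUBIC)); overlay(a,S,p,np.array([200,135]),6,"pics/s8o.png")
a=r.read_camera("top")["color"][140:240,165:325]; overlay(a,Tp,p,np.array([165,140]),5,"pics/t8o.png")
```

```text
t 9.42 tcp [0.3564 0.1298 0.1582] box [-0.1601  0.2856  0.1582] F [ 0.134  -0.673   0.1979] Fbox [ 0.0368 -0.6852  0.1979] w 0.002
```

View pics/s8.png

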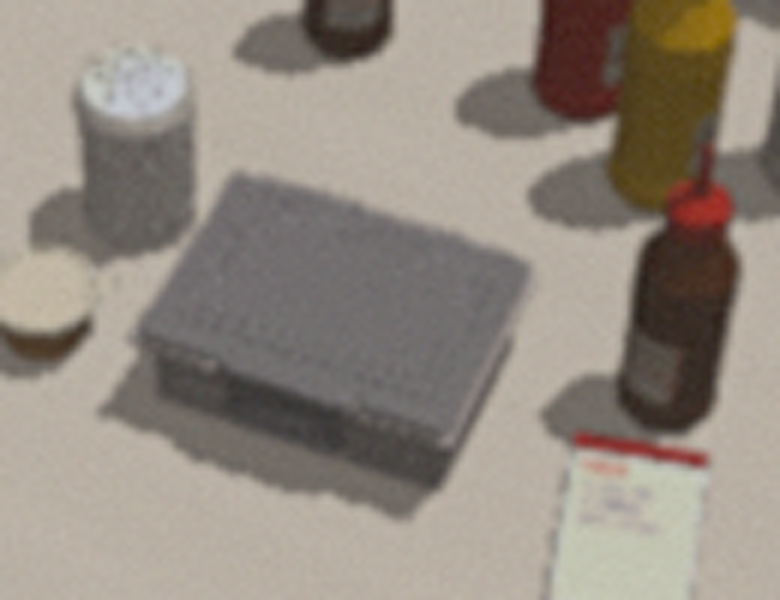

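View pics/s8o.png

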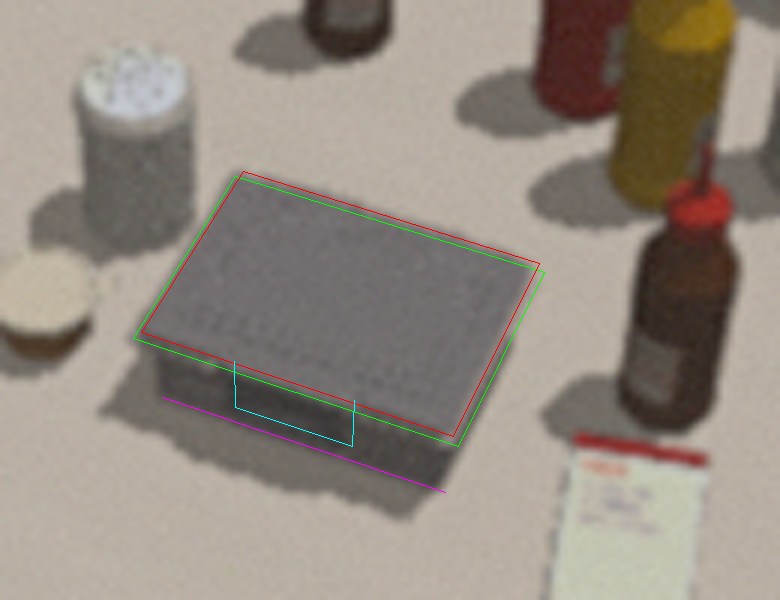

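View pics/t8o.png

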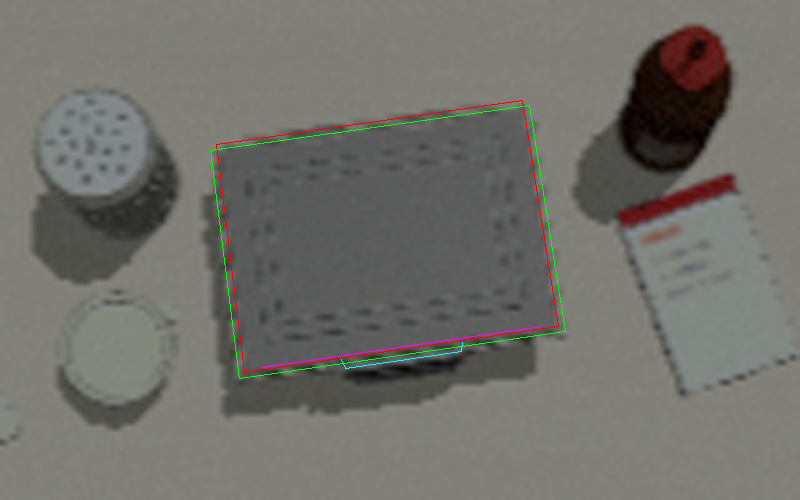

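Run:
```python
from plan import *
import cv2
a=r.read_camera("top")["color"][195:225,225:270]; a=cv2.convertScaleAbs(cv2.resize(a,None,fx=16,fy=16,interpolation=cv2.INTER_CUBIC),alpha=1.8)
b=r.read_camera("scene")["color"][180:220,225:275]; b=cv2.convertScaleAbs(cv2.resize(b,None,fx=14,fy=14,interpolation=cv2.INTER_CUBIC),alpha=1.6)
for phi,c in((0,(0,255,0)),(.15,(0,255,255)),(.45,(0,0,255))):
    n=np.array([-np.cos(phi),0,np.sin(phi)]);dn=np.array([-np.sin(phi),0,-np.cos(phi)])
    for img,cam,off,sc in((a,Tp,(225,195),16),(b,S,(225,180),14)):
        P=[]
        for y in(.034,-.034):
            q=np.array([-.0675,y,.066])+dn*.038+n*.0085
            P.append(tuple(int(v) for v in (proj(cam,Rb@q+BX)-off+.5)*sc))
        cv2.line(img,P[0],P[1],c,1)
cv2.imwrite("pics/t9.png",a);cv2.imwrite("pics/s9.png",b)
```

```text
(no output)
```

View pics/t9.png

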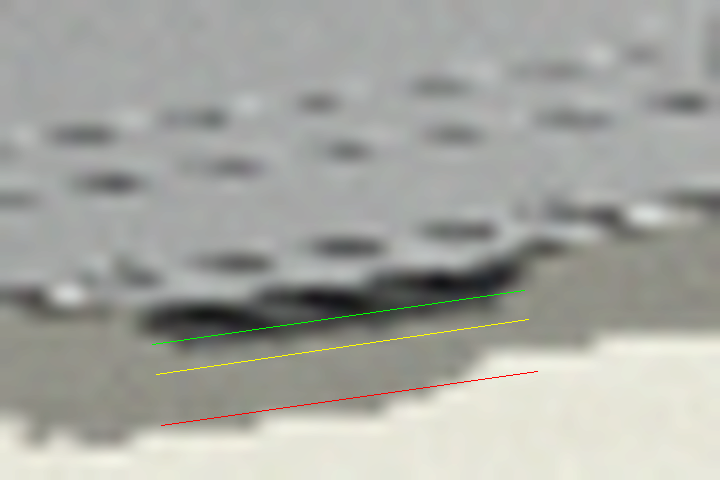

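View pics/s9.png

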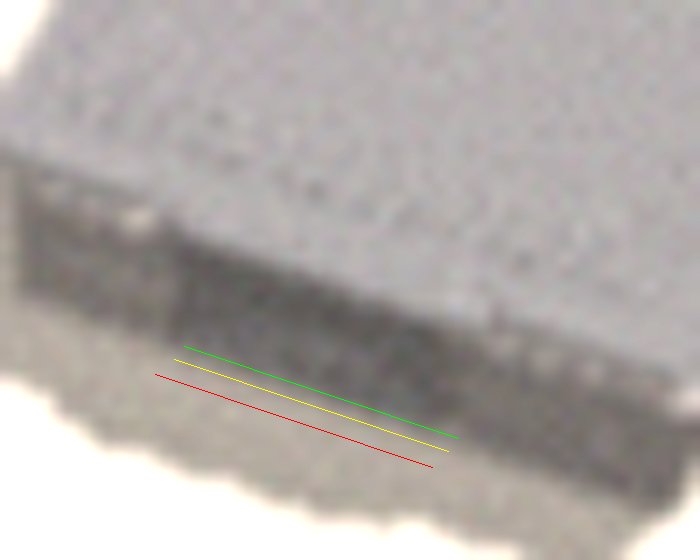

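Both views put the tab edge on the green line (angle ≈ 0). The lid is flush, the box and bystanders haven't moved, and the arm is clear. I'm handing in.

```bash
python3 -c "
from plant import r
print(r.job_done(), r.state()['t'])"
```

```text
the job is handed in; nothing more can be done
the job is handed in; nothing more can be done
```

I closed the box with the shut fingertips and handed the job in at about 10 s of the 45 s. I pushed the lid over from behind and seated it with 5.7 N. I then folded the tab down from above and pushed it in level from the front until a firm stop at about 6.5 N.

**Final checks:**
- **Tab:** in both camera views the tab's edge lies on the line drawn for angle 0. The finger stopped with its face at about box x −75 mm, which fits a tucked tab. A hook butting on the rim would have stopped it at about −92 mm.
- **Lid and surroundings:** the lid looks flush. The box and the bystanders in view are where they started.
- **Arm:** it was clear of everything and reading no contact when I handed in.

**Not confirmed:**
- **Hook:** it can't be seen from outside, so I judge that it snapped under the lip from the tab angle and the stop. The force readings, taken only at the end of each move, showed no distinct peak for the snap.
- **Dip tubs:** they can't be seen under the closed lid.
- **6.5 N push:** this was slightly above the 6 N that can slide the box, but the pictures show no shift.
- **Tab start angle:** I first measured about 1.67. Once the lid was shut it looked nearer 1.9 to 2.0. This didn't affect the result.

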